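Butt the axle against the stop and snap the toggle clamp shut

ROBOT

A 6-joint arm with a two-finger parallel gripper is mounted at the origin on the work surface. World frame = base frame: x ahead of the robot, y to its left, z up, the work surface at z = 0. Lengths are in mm, angles in degrees, forces in N, time in s.
With the tool pointing down it reaches from about 300 to 850 mm from the base axis. Payload 4.2 kg.
Tool frame: the origin (TCP) lies midway between the tips of the shut fingers; the grasp point (between the pads) lies 19 mm behind it (env.hold_point_z is the z of the grasp point in the tool frame, in mm); z points along the fingers, y is the direction in which the jaws open and shut (so a half turn about z gives the same grasp; the last joint's range is limited). The gripper opens to 91 mm and grips with 3 to 60 N. Pads are 32 mm wide; open, the fingers measure 118 mm over their backs; the gripper's body (76 mm by 178 mm) begins 60 mm behind the grasp point.
Start: joints at [-76.719, 18.312, 89.639, -0, 72.044, -1.146], TCP at [143.262, -556.883, 213.976] pointing down, gripper open.
Joint ranges: [-177.97, 177.97], [-48.28, 115.42], [12.27, 149.76], [-77.06, 257.06], [2.81, 150.46], [-146.56, 146.56]. Speed limits (degrees/s): [147.25, 147.25, 180, 180, 180, 180].

INTERFACE

Orientations are given as [roll, pitch, yaw] about the fixed x, y, z axes, in that order (R = Rz(yaw) Ry(pitch) Rx(roll)).
In Python, from workcell import env, grab_frame, camera_params, spotter gives the robot as it stands. The module is installed in compiled form; this text tells all that it offers.
- The arm moves only by the shell command python3 -m jog 'ROWS' [FORCE]. ROWS is text: rows parted by semicolons, each of 7 numbers parted by spaces: the turn, a rotation vector about the world's x, y, z in units of 5 degrees (1.0 is 5 degrees), then the shift along the world's x, y, z in units of 25 mm (1.0 is 25 mm), then the opening, from 0 (shut) to 1 (fully open). A call has 1 to 5 rows; each row is the pose to reach, as a shift and turn from the pose commanded when the call began; what a row does not reach only later rows make up. A row lasts 1/8 s, in which the tool goes at most 62.5 mm and 10.7 degrees, less where a joint would pass 70% of its speed; a pose out of reach is approached as far as the arm can. A call with a gripper value outside its range is refused whole. The fingers move at their own pace and stop on an object; FORCE is the grip in N (left out, the last holds). Time passes only in rows, so rows that repeat a pose let the fingers close. It gives the time, the measured TCP pose, the force and the opening at its end, in the units of the state.
- env.state(): the state, without advancing time (a new reading comes with each control period).
- grab_frame(name): name is "scene" or "top" or "wrist"; returns the picture (384x512x3 uint8, red, green, blue); there is no depth.
- camera_params(name): a dict with "K" (3x3 intrinsics, pixels), "dist" ([k1, k2, p1, p2, k3] as OpenCV has them; the pictures are not rectified), "rvec" (rotation vector, rad) and "tvec" (3), from world to camera coordinates, as OpenCV has them. Camera axes: x right, y down, z forward; pixel columns grow to the right and rows downward; lengths in mm; the calibration is good to about 2 mm. A picture is of the moment at which its call begins: read the wrist's pose just before it. camera_params takes no time and is no camera call; for the wrist camera it gives the pose at the moment of the call.
- env.job_done(): hands the job in, once; it reports no verdict.
Trained networks look in the newest picture that a camera, given by its name, has taken for a name from the list of things; names that differ only in an ending like _2 or _b are one class to them, and where a whole thing is asked for, a point or a joint stands for the part that bears it (a point fixed in the world has none). Each returns a list of dicts, best first, with "conf" (0 to 1); they miss things now and then, are a little off and sometimes report something else, mostly with a low value. They report only what shows in the picture. A call takes as long as a camera call. They do not tell look-alikes from the thing itself.
- spotter.look_for(query, camera): "box" ([left, top, width, height] in pixels, round what is visible of it).
- spotter.trace(query, camera): "region" (384x512 bool, what is visible of it) and "box" ([left, top, width, height] in pixels, round what is visible of it).
The state is a dict: "time_s": time; "qpos": joint angles; "qvel": joint speeds; "effort": joint torques, N m; "ee_pos": TCP position; "ee_rot": TCP orientation; "force": force on the tool from outside, world axes, zero at the start; "torque": the same for the moment, N m; "gripper_width": finger opening in mm.
Only numpy, scipy, OpenCV 4.12 (cv2) and the standard library are available. Lean on these libraries where they do the work, as an engineer would, in place of code of your own. Each camera call takes 0.05 s, during which the arm holds its last target. There are 200 camera calls.

TASK

Set the iron axle up for drilling: with your fingertips, push it endways along its V-block until its end butts against the stop plate, then push the toggle clamp's lever over past centre so that it snaps shut and holds the axle there. Only push: do not lift the axle out of the V-block. Leave everything else on the desk where it is.

Things in the scene. Friction and masses are not known exactly. Their poses are not given: they have to be found in the camera images.
- jig: Drilling jig fixed to the desk; origin on the desk surface under the V-groove; offsets elsewhere (x, y, z) are in its frame. Aluminium plate x -40 to 95 mm, y -92 to 82 mm, 10 mm thick. Steel V-block along y: x -25 to 25 mm, y -80 to 55 mm, top at z 46 mm, groove line at x = 0.
- stop_face (a point): Centre of the face of the upright stop plate that closes the +y end of the groove, at jig (0, 55, 45) mm, on the axle's line. The plate is 54 mm wide, 12 mm thick, its top at z 66 mm.
- axle_center (a point): Centre of the loose black iron axle: 150 mm long, 16 mm diameter (12 mm for the last 10 mm at each end), about 0.22 kg, in the groove along the jig's y, axis at z 45 mm. It starts 18 to 40 mm short of the stop. Home, its centre is at jig y = -20 mm and its free end, at y = -95 mm, still sticks 15 mm out of the V-block, to be pushed. It slides at 1 to 4 N.
- lever_pivot (a point): Pivot of the toggle clamp's lever at jig (62, 30, 66) mm, its axis along the jig's y, in a steel bracket at x 44 to 88 mm, y 5 to 55 mm (cheeks x 47 to 77, y 15 to 45 mm, top at z 74 mm).
- lever (a joint): Lever angle (rad). 0 = open, as at the start: handle leans 35 degrees to the jig's +x, away from the axle, the short arm with the rubber spindle stands up. Grows as the handle is pushed towards -x. A spring resists up to 0.61 (handle upright), then snaps it on by itself to about 1.22 = shut, spindle pressing on the axle (1.32 = shut on nothing). Takes about 4 N at the handle's end.
- lever_tip (a point): Rounded end of the lever's handle, 94 mm from the pivot; the handle's black grip is 18 mm in diameter and 58 mm long. In the jig's frame it is at (116, 30, 143) mm open, (62, 30, 160) mm upright, (8, 30, 143) mm shut.
- union_a_center (a point): Hexagonal brass pipe union standing on end, 26 mm across flats, 34 mm tall; point at its centre. Bystander.
- union_b_center (a point): A second identical brass union. Bystander.
- union_c_center (a point): A third identical brass union. Bystander.
- chimney_center (a point): Tinplate chimney stack standing upright, 48 mm base, 112 mm tall; point at its centre, half-way up. Bystander.
- gauge_center (a point): Nickel-plated pressure gauge lying on its back, 52 mm across and 20 mm thick, with a short brass stem to 38 mm from its centre; point at its centre. Bystander.
- wheel_center (a point): Black iron wheel lying flat, 72 mm across, 16 mm thick; point at its centre. Bystander.
- wrench_grip (a point): Steel wrench lying flat, 160 mm long; point on its handle. Bystander.
There are look-alikes about, which are no part of the job. Leave any green or turquoise look-alike of the part that bears axle_center alone.

How it is judged (in metres and radians):
On the way, in this order (a step that is already met when the one before it is completed fails the run):
1. the axle butts against the stop while the lever is still open (y of axle_center in the frame of jig between -0.0225 and -0.017 m and x of axle_center in the frame of jig between -0.003 and 0.003 m and z of axle_center in the frame of jig between 0.042 and 0.048 m and value of joint lever below 0.3 rad), for 0.2 s.
2. the lever has snapped past centre and its spindle presses on the axle (y of axle_center in the frame of jig between -0.0225 and -0.017 m and x of axle_center in the frame of jig between -0.003 and 0.003 m and z of axle_center in the frame of jig between 0.042 and 0.048 m and value of joint lever between 1.15 and 1.28 rad and contact force between lever and axle above 1 N), for 0.2 s.
At the end, for the whole second after the job is handed in: The axle lies in the V-groove within 2.5 mm of the stop plate, the lever is past centre in its shut position (1.15 to 1.28 rad) pressing on the axle with more than 1 N, and both are at rest (all of step 2 and velocity of joint lever between -0.05 and 0.05 rad/s and linear speed of axle below 0.01 m/s); the robot touches nothing.
It fails at once if the axle is lifted or tipped out of the V-groove (height (world z) of axle_center above 0.058 m or x of axle_center in the frame of jig above 0.012 m or x of axle_center in the frame of jig below -0.012 m).
It fails at once if another thing on the desk is moved by more than 15 mm or knocked over (distance of any of union_a_center, union_b_center, union_c_center, chimney_center, gauge_center, wheel_center, wrench_grip from where it was at the start of the episode above 0.015 m).
It also fails if it takes over 43 s, if anything falls off the work surface, if the arm or the gripper's body presses on something with over 40 N, if the wrist force passes 120 N, or if a joint passes its speed limit or range.

## Working session

There is one attempt and no reset: what is moved stays moved. The work goes in short steps, Python scripts to look and compute and a shell command to move; the robot and the scene stay as the last step left them, time stands still between calls to the robot, and variables do not carry over. Pictures are saved under pics/ and viewed, about 8 in all and at most 12, crops included, and the job is handed in when it is done.

```bash
mkdir -p pics
python3 - <<'E'
from workcell import env, grab_frame, camera_params, spotter
import cv2, numpy as np
ims=[]
for c in ["top","scene"]:
    f=grab_frame(c); cv2.imwrite(f"pics/{c}0.png",cv2.resize(f[:,:,::-1],None,fx=1.5,fy=1.5,interpolation=cv2.INTER_CUBIC))
    p=camera_params(c); R=cv2.Rodrigues(np.array(p["rvec"],float))[0]; print(c,"cam at",(-R.T@np.array(p["tvec"],float).ravel()).round(),"fwd",R[2].round(2),"right",R[0].round(2))
    for q in ["jig","axle_center","lever"]:
        print(c,q,[(d["box"],round(d["conf"],2)) for d in spotter.look_for(q,c)][:4])
E
```

```text
top cam at [ 365.   10. 1378.] fwd [ 0.15  0.01 -0.99] right [ 0.02 -1.   -0.  ]
top jig [([247.1, 158.1, 56.9, 61.5], 0.61), ([267.5, 221.6, 12.9, 11.3], 0.23)]
top axle_center [([263.7, 198.2, 42.1, 14.1], 0.6), ([180.8, 153.5, 14.7, 41.3], 0.58), ([208.4, 221.4, 8.7, 40.3], 0.51), ([319.4, 245.9, 42.1, 8.6], 0.49)]
top lever [([266.1, 159.3, 6.4, 29.9], 0.65)]
scene cam at [1101. -311.  814.] fwd [-0.59  0.34 -0.73] right [ 0.52  0.86 -0.02]
scene jig [([199.7, 200.5, 77.4, 67.5], 0.72), ([175.1, 210.5, 11.4, 9.9], 0.64)]
scene axle_center [([96.8, 218.5, 56.6, 24.4], 0.79), ([323.0, 196.2, 47.7, 26.4], 0.76), ([187.2, 218.7, 57.4, 15.3], 0.63), ([257.8, 156.9, 24.4, 34.2], 0.53)]
scene lever [([245.1, 203.3, 18.4, 29.1], 0.72), ([199.7, 269.6, 26.2, 21.8], 0.27), ([174.5, 211.3, 11.5, 9.4], 0.2)]
```

Run:
```python
import cv2
a=cv2.imread("pics/top0.png");b=cv2.imread("pics/scene0.png")
cv2.imwrite("pics/top0c.png",cv2.resize(a[180:450,210:600],(780,540),interpolation=cv2.INTER_CUBIC))
cv2.imwrite("pics/scene0c.png",cv2.resize(b[210:460,110:610],(800,400),interpolation=cv2.INTER_CUBIC))
```

```text
(no output)
```

View pics/top0c.png

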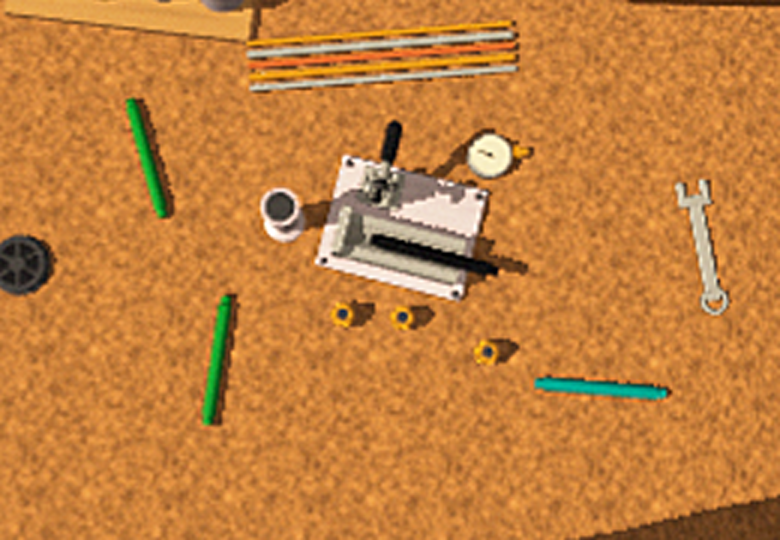

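View pics/scene0c.png

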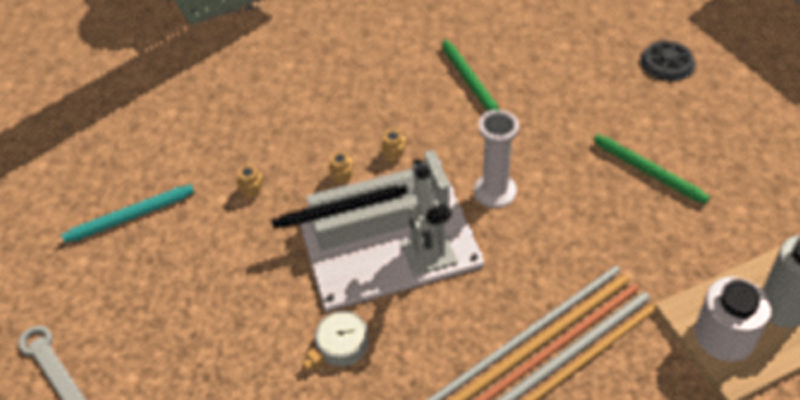

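The black bar in the V-block at top-crop (435,253) and scene-crop (340,205) is the axle. Look-alikes are the green bars at top-crop (148,158) and (217,358) and the turquoise bar at (600,388); all three lie loose on the desk. The jig's stop is on the left (world +y) and the lever leans to world +x. Next I fit the jig pose from the pixels.

```bash
cat > h.py <<'E'
import numpy as np, cv2
from scipy.optimize import least_squares
from workcell import env, grab_frame, camera_params, spotter
def proj(P,c):
    p=camera_params(c) if isinstance(c,str) else c
    return cv2.projectPoints(np.array(P,float).reshape(-1,3),np.array(p["rvec"],float),np.array(p["tvec"],float),np.array(p["K"],float),np.array(p["dist"],float))[0].reshape(-1,2)
def ray_z(uv,c,z):
    return least_squares(lambda s:(proj([s[0],s[1],z],c)-uv).ravel(),[450,-50]).x
def j2w(P,s):
    a=s[2];P=np.array(P,float).reshape(-1,3);R=np.array([[np.cos(a),-np.sin(a),0],[np.sin(a),np.cos(a),0],[0,0,1]])
    return P@R.T+[s[0],s[1],0]
def w2j(P,s):
    a=s[2];R=np.array([[np.cos(a),-np.sin(a),0],[np.sin(a),np.cos(a),0],[0,0,1]])
    return (np.array(P,float).reshape(-1,3)-[s[0],s[1],0])@R
E
python3 - <<'E'
from h import *
T=lambda u,v:((210+u/2)/1.5,(180+v/2)/1.5)
S=lambda u,v:((110+u/1.6)/1.5,(210+v/1.6)/1.5)
obs=[("top",[95,82,10],T(345,156)),("top",[95,-92,10],T(490,190)),("top",[-40,-92,10],T(462,299)),("top",[-40,82,10],T(318,264)),
("top",[116,30,143],T(396,127)),("scene",[95,-92,10],S(322,304)),("scene",[95,82,10],S(482,264)),("scene",[116,30,143],S(437,213))]
ct={c:camera_params(c) for c in ("top","scene")}
f=lambda s:np.concatenate([(proj(j2w(P,s),ct[c])-uv).ravel() for c,P,uv in obs])
r=least_squares(f,[480,-30,0],loss="soft_l1",x_scale=[10,10,.1]);s=r.x
print(s,np.degrees(s[2]));print(f(s).reshape(-1,2).round(1)); np.save("jig.npy",s)
for c,u in(("top",T(497,270)),("top",T(372,240))): print(w2j([*ray_z(u,ct[c],45),45],s).round(1))
print("free end,home,tip,up,shut\n",j2w([[0,-130,45],[0,-95,45],[116,30,143],[62,30,160],[8,30,143]],s).round(0))
for q in ["union_a_center","chimney_center","gauge_center"]:
  for d in spotter.look_for(q,"top")[:3]:
    b=d["box"];w=ray_z([b[0]+b[2]/2,b[1]+b[3]/2],ct["top"],20);print(q,round(d["conf"],2),w.round(),w2j([*w,0],s).round())
print(env.state()["force"],env.state()["time_s"])
E
```

```text
[ 5.35171904e+02 -4.50561333e+01 -2.31921267e-01] -13.288109780637013
[[ 0.5 -0.6]
 [-0.4  0.2]
 [-0.1  0.7]
 [-0.2 -0.1]
 [ 0.8 -1.4]
 [-0.3  0.8]
 [-0.5 -1.3]
 [ 1.  -0.7]]
[[   1.  -119.8   45. ]]
[[-1.4 26.8 45. ]]
free end,home,tip,up,shut
 [[ 505. -172.   45.]
 [ 513. -138.   45.]
 [ 655.  -43.  143.]
 [ 602.  -30.  160.]
 [ 550.  -18.  143.]]
union_a_center 0.46 [ 412. -145.] [[ -97. -126.    0.]]
chimney_center 0.44 [572.  88.] [[  5. 138.   0.]]
gauge_center 0.45 [ 648. -159.] [[136. -85.   0.]]
[ 0.43917652 -0.07963571  0.4075737 ] 0.55
```

```bash
python3 - <<'E'
from h import *
s=env.state();print(s["ee_rot"],s["ee_pos"]); j=np.load("jig.npy")
print(j2w([[0,-160,45],[160,30,130],[160,-160,130]],j).round())
E
python3 -m jog '0 0 0 4 4 0 0; 0 0 0 8 8 0 0; 0 0 0 10 10 0 0; 0 0 0 12 12 0 0; 0 0 0 14 14 0 0' 20
```

```text
[1.79997270e+02 1.09461305e-03 1.44267887e+01] [ 143.2492328  -556.85896975  213.96200287]
[[ 498. -201.   45.]
 [ 698.  -53.  130.]
 [ 654. -238.  130.]]
time_s: 1.18
ee_pos: [365.5, -334.5, 214.3]
ee_rot: [179.9, -0.0, 14.4]
force: [-0.2, -1.3, 0.2]
gripper_width: 44.2
```

```bash
python3 -m jog '0 0 -2 2 2 -1 0; 0 0 -4 4 4 -2 0; 0 0 -5.54 5.3 5.34 -3 0; 0 0 -5.54 5.3 5.34 -3 0; 0 0 -5.54 5.3 5.34 -3 0'
python3 - <<'E'
from h import *
p=camera_params("wrist"); f=grab_frame("wrist").copy(); j=np.load("jig.npy")
cv2.imwrite("pics/w1.png",cv2.resize(f[:,:,::-1],None,fx=1.5,fy=1.5))
print(w2j(env.state()["ee_pos"],j),(proj(j2w([[0,-120,45],[25,-80,46],[-25,-80,46],[-40,-92,10],[95,-92,10]],j),p)*1.5).round())
E
```

```text
time_s: 1.8
ee_pos: [497.1, -201.1, 138.0]
ee_rot: [-180.0, 0.1, -13.1]
force: [-0.9, -0.2, 0.3]
gripper_width: 0.8
[[  -1.31205797 -161.63974502  138.7216852 ]] [[315. 280.]
 [247. 240.]
 [253. 319.]
 [285. 323.]
 [275. 123.]]
```

View pics/w1.png

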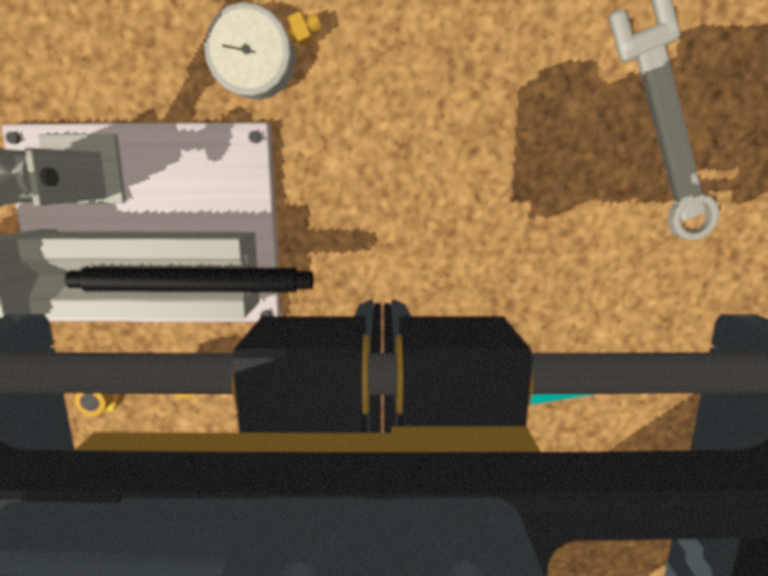

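The wrist picture shows the axle's free end at (313,279), where the fit predicted (315,280), and the plate corner at (275,123) matches exactly. I descend behind the end.

```bash
python3 -m jog '0 0 -0.03 0.05 -0.01 -1.4 0; 0 0 -0.03 0.05 -0.01 -2.8 0; 0 0 -0.03 0.05 -0.01 -4 0; 0 0 -0.03 0.05 -0.01 -4 0; 0 0 -0.03 0.05 -0.01 -4 0'
python3 -m jog '0 0 0 0.046 0.195 0 0; 0 0 0 0.092 0.39 0 0; 0 0 0 0.138 0.58 0 0; 0 0 0 0.184 0.78 0 0; 0 0 0 0.23 0.97 0 0'
```

```text
time_s: 2.48
ee_pos: [498.7, -203.8, 40.5]
ee_rot: [180.0, -0.1, -13.5]
force: [-0.2, -0.4, -0.3]
gripper_width: 0.2
time_s: 3.1
ee_pos: [503.8, -177.9, 39.0]
ee_rot: [180.0, 0.0, -13.4]
force: [0.5, 0.2, 0.4]
gripper_width: 0.9
```

```bash
python3 -m jog '0 0 0 0.046 0.195 0 0; 0 0 0 0.092 0.39 0 0; 0 0 0 0.138 0.58 0 0; 0 0 0 0.184 0.78 0 0; 0 0 0 0.21 0.88 0 0'
python3 -m jog '0 0 0 0.02 0.08 0 0; 0 0 0 0.04 0.16 0 0; 0 0 0 0.06 0.24 0 0; 0 0 0 0.06 0.24 0 0'
python3 - <<'E'
from h import *
p=camera_params("wrist"); f=grab_frame("wrist"); j=np.load("jig.npy")
cv2.imwrite("pics/w2.png",cv2.resize(f[150:384,0:340,::-1],None,fx=2.3,fy=2.3))
print(w2j(env.state()["ee_pos"],j),env.state()["force"], ((proj(j2w([[0,-95,45],[0,55,45],[0,-80,46]],j),p)-[0,150])*2.3).round())
E
```

```text
time_s: 3.72
ee_pos: [509.0, -156.2, 39.0]
ee_rot: [180.0, 0.0, -13.4]
force: [-0.8, -1.8, 0.2]
gripper_width: 0.3
time_s: 4.22
ee_pos: [510.5, -150.2, 38.9]
ee_rot: [-180.0, 0.0, -13.4]
force: [-1.1, -1.5, 0.5]
gripper_width: 0.5
[[   0.11976777 -107.98750621   38.94280937]] [-0.15758469  0.01906356 -0.79436297] [[534. 182.]
 [-31. 181.]
 [476. 183.]]
```

View pics/w2.png

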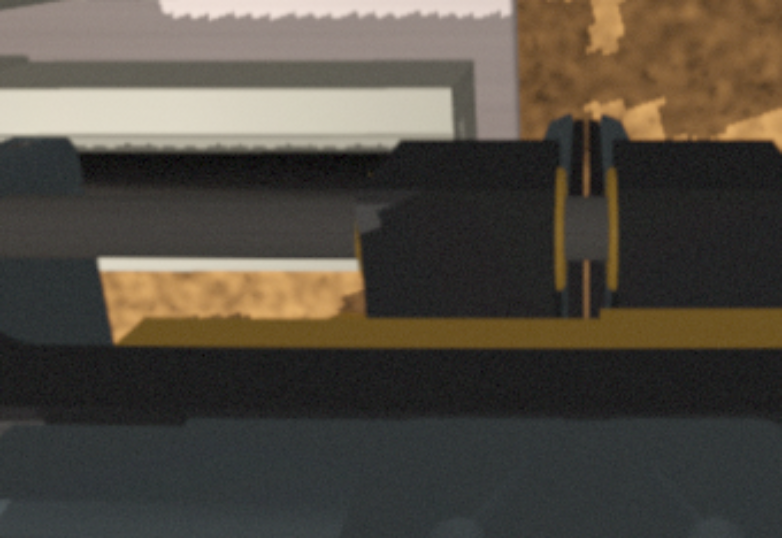

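The wrist view hides the contact behind the finger at (470,230), so I rely on force and push on in small steps.

```bash
python3 -m jog '0 0 0 0.014 0.058 0 0; 0 0 0 0.028 0.117 0 0; 0 0 0 0.028 0.117 0 0; 0 0 0 0.028 0.117 0 0'
python3 -m jog '0 0 0 0.014 0.058 0 0; 0 0 0 0.028 0.117 0 0; 0 0 0 0.028 0.117 0 0'
python3 - <<'E'
from h import *
f=grab_frame("top"); t=camera_params("top"); j=np.load("jig.npy"); f2=grab_frame("scene")
print(w2j(env.state()["ee_pos"],j),env.state()["force"])
a=cv2.resize(f[150:240,230:330,::-1],(400,360),interpolation=cv2.INTER_CUBIC);b=cv2.resize(f2[190:280,180:280,::-1],(400,360),interpolation=cv2.INTER_CUBIC)
cv2.imwrite("pics/t3.png",np.hstack([a,b]))
print(((proj(j2w([[0,55,45],[0,45,51],[0,-95,45]],j),t)-[230,150])*4).round(),((proj(j2w([[0,55,45],[0,45,51],[0,-95,45]],j),"scene")-[180,190])*4+[400,0]).round())
E
```

```text
time_s: 4.78
ee_pos: [511.1, -147.4, 38.9]
ee_rot: [-180.0, 0.0, -13.4]
force: [-1.0, -1.4, -0.6]
gripper_width: 0.1
time_s: 5.15
ee_pos: [511.9, -144.4, 39.0]
ee_rot: [-180.0, 0.0, -13.4]
force: [-0.2, -1.0, 0.3]
gripper_width: 0.4
[[   0.17177108 -102.05754543   38.95058499]] [ 0.00634262 -1.50800957  0.97776898]
[[105. 190.]
 [116. 192.]
 [274. 234.]] [[687. 102.]
 [673. 100.]
 [464. 160.]]
```

View pics/t3.png

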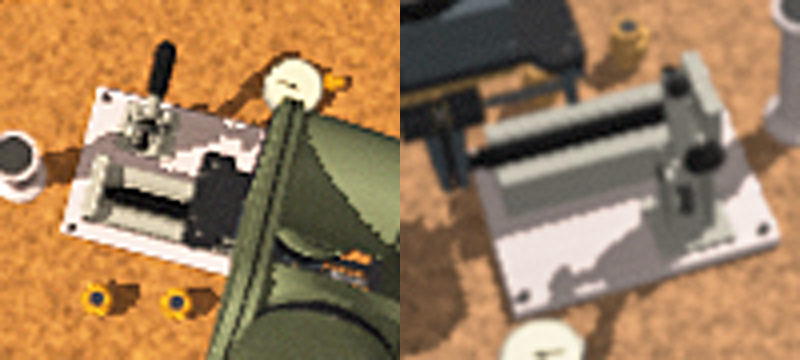

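Scene (right half) shows the finger touching the axle's end at (470,158), near the predicted home end. In the top view the front end (105,192) is at the stop. I creep on until the force rises.

```bash
for i in 1; do python3 -m jog '0 0 0 0.009 0.039 0 0; 0 0 0 0.009 0.039 0 0; 0 0 0 0.009 0.039 0 0'; done
python3 -m jog '0 0 0 0.009 0.039 0 0; 0 0 0 0.009 0.039 0 0; 0 0 0 0.009 0.039 0 0'
```

```text
time_s: 5.62
ee_pos: [512.1, -143.6, 39.0]
ee_rot: [180.0, 0.0, -13.4]
force: [-0.8, -1.5, -0.2]
gripper_width: 0.8
time_s: 6.0
ee_pos: [512.4, -142.6, 39.0]
ee_rot: [180.0, -0.0, -13.4]
force: [-0.9, -1.3, 1.1]
gripper_width: 0.5
```

```bash
python3 -m jog '0 0 0 0.009 0.039 0 0; 0 0 0 0.009 0.039 0 0; 0 0 0 0.009 0.039 0 0'
```

```text
time_s: 6.38
ee_pos: [512.6, -141.6, 39.0]
ee_rot: [180.0, -0.0, -13.4]
force: [-0.9, -0.6, 0.2]
gripper_width: 0.4
```

```bash
for i in 1; do python3 -m jog '0 0 0 0.014 0.058 0 0; 0 0 0 0.014 0.058 0 0; 0 0 0 0.014 0.058 0 0'; done
```

```text
time_s: 6.75
ee_pos: [512.6, -141.3, 39.0]
ee_rot: [179.9, -0.0, -13.4]
force: [-2.3, -6.4, 0.1]
gripper_width: 0.8
```

```bash
python3 -m jog '0 0 0 0.014 0.058 0 0; 0 0 0 0.014 0.058 0 0; 0 0 0 0.014 0.058 0 0'
```

```text
time_s: 7.12
ee_pos: [512.7, -141.2, 39.0]
ee_rot: [179.7, 0.0, -13.3]
force: [-3.3, -10.8, -0.3]
gripper_width: 0.9
```

```bash
python3 -m jog '0 0 0 0.014 0.058 0 0; 0 0 0 0.014 0.058 0 0; 0 0 0 0.014 0.058 0 0'
python3 - <<'E'
from h import *
j=np.load("jig.npy");print(w2j(env.state()["ee_pos"],j),env.state()["force"])
E
```

```text
time_s: 7.5
ee_pos: [512.8, -141.1, 39.1]
ee_rot: [179.6, -0.0, -13.2]
force: [-5.8, -16.0, -0.0]
gripper_width: 0.6
[[  0.26710964 -98.63036547  39.08218571]] [ -5.82725726 -16.03231075  -0.04493202]
```

The axle is butted: the finger stalled while the force climbed to 17 N. I back off, rise, and go round to the +x side of the lever.

```bash
python3 -m jog '0 0 0 -0.2 -0.8 0 0; 0 0 0 -0.35 -1.4 0 0; 0 0 0 -0.35 -1.4 1.8 0; 0 0 0 -0.35 -1.4 3.6 0; 0 0 0 -0.35 -1.4 3.6 0'
python3 -m jog '0 0 0 2 -0.47 0 0; 0 0 0 4 -0.95 0 0; 0 0 0 6.2 -1.47 0 0; 0 0 0 6.2 -1.47 0 0'
python3 - <<'E'
from h import *
j=np.load("jig.npy");print(w2j(env.state()["ee_pos"],j),env.state()["force"]); p=env.state()["ee_pos"]
print((j2w([155,30,130],j)[0]-p)/25)
f=grab_frame("top"); f2=grab_frame("scene")
a=cv2.resize(f[150:240,230:330,::-1],(400,360),interpolation=cv2.INTER_CUBIC);b=cv2.resize(f2[190:280,180:280,::-1],(400,360),interpolation=cv2.INTER_CUBIC)
cv2.imwrite("pics/t4.png",np.hstack([a,b]))
E
```

```text
time_s: 8.12
ee_pos: [507.5, -173.1, 132.7]
ee_rot: [180.0, -0.5, -13.4]
force: [0.4, 0.4, 0.0]
gripper_width: 0.5
time_s: 8.62
ee_pos: [662.4, -209.3, 126.1]
ee_rot: [-180.0, 0.0, -13.4]
force: [-0.5, 0.5, -0.5]
gripper_width: 0.4
[[ 161.59575663 -130.62405193  126.09424468]] [-0.51500276  0.51383283 -0.537709  ]
[1.21999661 6.31358475 0.15623021]
```

View pics/t4.png

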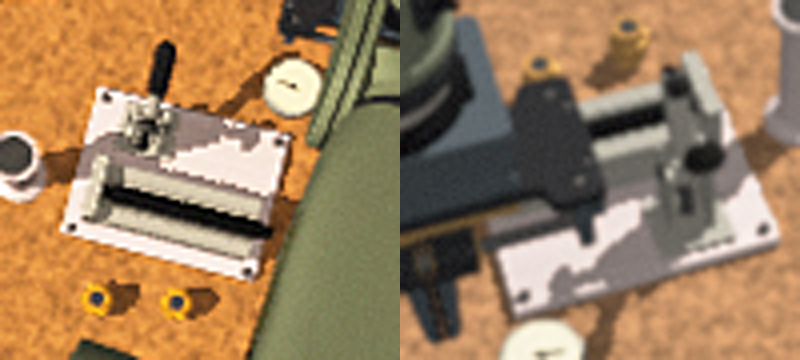

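The top view shows the axle from (105,192) at the stop to (272,232), where home was predicted at (274,234). The lever is still open at (162,60). I move alongside it.

```bash
python3 -m jog '0 0 0 0.5 2.1 0 0; 0 0 0 1 4.2 0 0; 0 0 0 1.48 6.28 0 0; 0 0 0 1.48 6.28 0 0'
python3 -m jog '0 0 0 -0.3 0.07 0.1 0; 0 0 0 -0.6 0.14 0.1 0; 0 0 0 -0.9 0.21 0.1 0; 0 0 0 -0.9 0.21 0.1 0'
python3 - <<'E'
from h import *
j=np.load("jig.npy");print(w2j(env.state()["ee_pos"],j),env.state()["force"])
E
```

```text
time_s: 9.22
ee_pos: [695.7, -48.0, 129.0]
ee_rot: [-179.9, 0.1, -13.2]
force: [0.5, -0.1, 0.2]
gripper_width: 0.6
time_s: 9.72
ee_pos: [675.2, -48.3, 132.6]
ee_rot: [180.0, -0.3, -13.5]
force: [3.9, -1.9, 0.7]
gripper_width: 0.5
[[137.0451226   29.02238719 132.56340814]] [ 3.94813029 -1.89393925  0.66541348]
```

```bash
python3 -m jog '0 0 0 0.1 -0.02 -0.4 0; 0 0 0 -0.15 0.035 -0.4 0; 0 0 0 -0.3 0.07 -0.4 0; 0 0 0 -0.45 0.105 -0.4 0; 0 0 0 -0.6 0.14 -0.4 0'
python3 -m jog '0 0 0 -0.2 0.046 0 0; 0 0 0 -0.4 0.092 0 0; 0 0 0 -0.6 0.14 0 0; 0 0 0 -0.8 0.19 0 0; 0 0 0 -1 0.235 0 0'
python3 - <<'E'
from h import *
j=np.load("jig.npy");print(w2j(env.state()["ee_pos"],j),env.state()["force"])
E
```

```text
time_s: 10.35
ee_pos: [663.1, -43.7, 123.4]
ee_rot: [-179.9, -0.5, -13.4]
force: [7.4, -1.2, 6.8]
gripper_width: 0.5
time_s: 10.98
ee_pos: [632.8, -37.1, 120.6]
ee_rot: [180.0, 0.2, -13.4]
force: [0.7, -0.3, 0.3]
gripper_width: 0.5
[[ 93.18904714  30.16445635 120.59848782]] [ 0.6818645 -0.2835952  0.3386368]
```

```bash
python3 -m jog '0 0 0 -0.15 0.035 0 0; 0 0 0 -0.3 0.07 0 0; 0 0 0 -0.4 0.09 0 0; 0 0 0 -0.4 0.09 0 0'
python3 -m jog '0 0 0 0.6 -0.14 0 0; 0 0 0 1.5 -0.35 0 0; 0 0 0 2.5 -0.6 0 0; 0 0 0 4 -0.95 1 0; 0 0 0 4 -0.95 1 0'
python3 -m jog '0 0 0 0.5 -2 1 0; 0 0 0 0.5 -4 2 0; 0 0 0 0.5 -6 2 0; 0 0 0 0.5 -8 2 0; 0 0 0 0.5 -8 2 0'
python3 - <<'E'
from h import *
f=grab_frame("top"); f2=grab_frame("scene"); j=np.load("jig.npy"); P=j2w([[8,30,143],[0,-95,45]],j)
print(((proj(P,"top")-[230,150])*4).round(),((proj(P,"scene")-[180,190])*4+[400,0]).round(),env.state()["force"])
a=cv2.resize(f[150:240,230:330,::-1],(400,360),interpolation=cv2.INTER_CUBIC);b=cv2.resize(f2[190:280,180:280,::-1],(400,360),interpolation=cv2.INTER_CUBIC)
cv2.imwrite("pics/t5.png",np.hstack([a,b]))
E
```

```text
time_s: 11.48
ee_pos: [624.1, -35.1, 121.4]
ee_rot: [180.0, 0.0, -13.4]
force: [-0.2, 1.0, -1.1]
gripper_width: 0.6
time_s: 12.1
ee_pos: [727.6, -59.7, 148.0]
ee_rot: [-180.0, -0.3, -13.5]
force: [0.3, 0.3, 0.8]
gripper_width: 0.1
time_s: 12.72
ee_pos: [735.0, -262.7, 195.0]
ee_rot: [179.9, 0.1, -13.7]
force: [-0.3, 0.8, -0.6]
gripper_width: 0.4
[[138. 172.]
 [274. 234.]] [[649.  18.]
 [464. 160.]] [-0.58630824  0.29793285 -0.33803791]
```

View pics/t5.png

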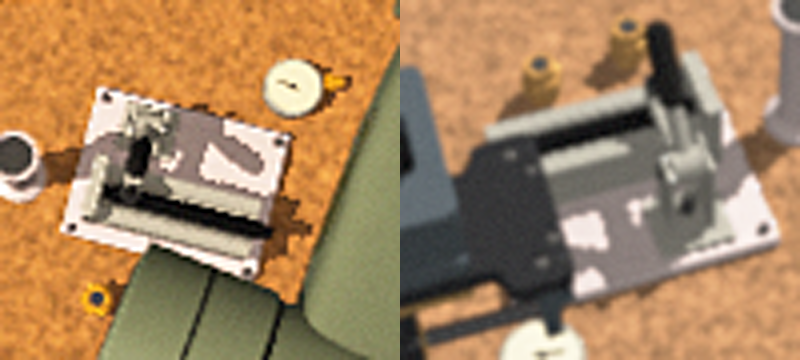

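The lever lies over the axle: scene tip at (655,24) against a predicted shut tip of (649,18), top end at (138,170) against (138,172). The axle end is still at (272,232). One numerical check before handing in, comparing the tip at candidate angles.

Run:
```python
from h import *
j=np.load("jig.npy");grab_frame("scene")
g=lambda th,r=94:[62+r*np.sin(np.radians(35)-th),30,66+r*np.cos(np.radians(35)-th)]
for th in(0.61,1.0,1.15,1.22,1.32): print(th,proj(j2w([g(th),g(th,40)],j),"scene").round(1).tolist())
d=spotter.trace("lever","scene")
for e in d[:2]:
    m=e["region"];v,u=np.nonzero(m);print(e["conf"],e["box"]);[print(y,u[v==y].min(),u[v==y].max()) for y in range(v.min(),v.min()+14,2)]
d=spotter.look_for("lever","top");grab_frame("top");print(proj(j2w([g(1.22),g(1.0)],j),"top").round(1).tolist(),d[:1])
grab_frame("top");print(spotter.look_for("gauge_center","top")[:1])
```

```text
0.61 [[248.8, 205.8], [249.4, 220.6]]
1.0 [[244.3, 196.9], [247.5, 216.8]]
1.15 [[242.9, 195.1], [246.9, 215.9]]
1.22 [[242.2, 194.5], [246.6, 215.6]]
1.32 [[241.4, 194.0], [246.3, 215.3]]
0.88 [241.5, 195.9, 15.8, 38.8]
196 242 246
198 241 247
200 242 248
202 242 248
204 242 249
206 242 249
208 241 250
[[264.5, 192.9], [266.0, 186.9]] [{'box': [259.1, 177.8, 10.9, 21.3], 'conf': 0.63}]
[{'box': [296.0, 163.6, 18.7, 16.5], 'conf': 0.64}]
```

Run:
```python
from h import *
j=np.load("jig.npy");out=[]
g=lambda th,r=94:[62+r*np.sin(np.radians(35)-th),30,66+r*np.cos(np.radians(35)-th)]
for c,(x,y) in(("top",(245,165)),("scene",(225,185))):
    f=grab_frame(c)[y:y+50,x:x+50,::-1]; im=cv2.resize(f,(400,400),interpolation=cv2.INTER_CUBIC)
    im=cv2.convertScaleAbs(im,alpha=1.6,beta=20)
    for th,col in((1.0,(0,0,255)),(1.22,(0,255,0)),(1.32,(255,0,0))):
        for r in (94,36): cv2.circle(im,tuple(int(k) for k in ((proj(j2w(g(th,r),j),c)[0]-[x,y]+.5)*8)),3,col,-1)
    out.append(im)
cv2.imwrite("pics/z6.png",np.hstack(out))
```

```text
(no output)
```

View pics/z6.png

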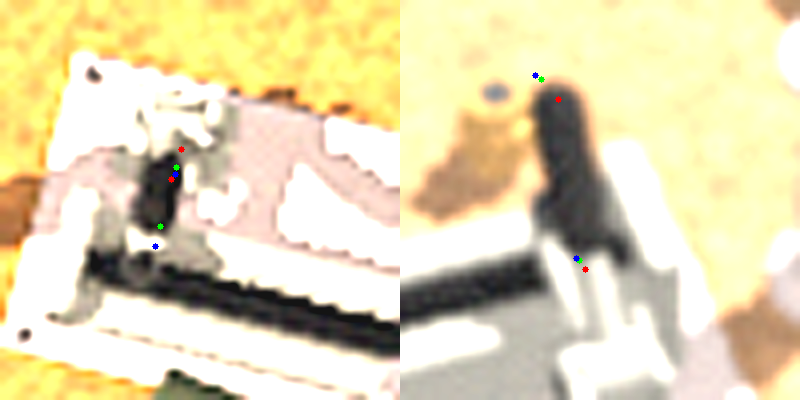

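In the top zoom the grip ends at (155,229), on the 1.22 mark (160,226) and well past the 1.0 mark, with the spindle on the axle. The scene zoom is about 1–2 px off, which is near the fit error. I'm handing in.

```bash
python3 -c "
from workcell import env
print(env.state()['time_s'],env.state()['force']);print(env.job_done())"
```

```text
13.225 [0.01269848 0.48064718 0.24613131]
the job is handed in; nothing more can be done
None
```

I pushed the axle against the stop and then pushed the lever over so that it snapped shut, and handed the job in at 13.2 s. No verdict was reported.

- **Axle:** I pushed with the shut fingertips until they stalled and the force reached about 17 N, so it is butted. In the last pictures its free end is within about a pixel of the predicted home position.
- **Lever:** The pushing force fell to zero as it went over. The top view puts the grip end at the 1.22 rad mark, with the spindle on the axle.
- **Disagreement:** In the scene view the lever tip sits 1–2 px from the 1.22 mark, towards a smaller angle. I put this down to calibration, because the same point had a residual of about 1.2 px when the lever was open.
- **Not measured:** I had no direct reading of the spindle's force on the axle.
- **Bystanders and arm:** The gauge, chimney and unions that showed in the views looked unmoved. I did not recheck the wheel or the wrench, but the arm did not go near either. The arm stood clear with about 0.5 N on the tool when I handed in.

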